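# Clear the fork and shut the loaded canister

### The job

The canister on the drainer is loaded, but a fork lies across its open mouth: take the fork off and lay it in the round shallow dish. Then swing the canister's hinged lid fully shut. Leave the other washing-up standing around where it is.

Things in the scene. Friction and masses are not known exactly. Their poses are not given: they have to be found in the camera images.
- canister: Clear acrylic rectangular canister, 170 (its x) by 130 (its y) by 100 mm high, walls and floor 5 mm thick, open at the top and fixed to the board. Origin: centre of its underside; z up. The lid is hinged along the top edge on its +x side. Inside stand two small jars, 55 mm tall.
- lid (a joint): Hinge of the aluminium lid, rad: 0 = fully shut, flat on the rim; about 1.6 to 1.9 at the start = standing open, leaning outward over the canister's +x side. Stiff: it stays where it is left (2 to 6 N at its free half moves it). A 170 x 130 x 6 mm plate with an 8 mm rubber seal under it that drops into the mouth, and a round knob (32 mm wide, 16 mm tall) in the middle of its outer face.
- lid_hinge (a point): Middle of the hinge line, on the canister's top edge, +x side, 100 mm above the board. The point's frame turns with the lid: its y axis runs along the hinge, the plate stretches along its -x, and its z axis points out of the outer (upper when shut) face.
- lid_edge (a point): Middle of the lid's free edge on the outer face: 170 mm from the hinge along -x and 6 mm along z of lid_hinge's frame. Turns with the lid.
- fork: Black plastic fork lying flat, 175 mm long, 6 mm thick; it lies across the canister's mouth from one y wall to the other, resting on the rim at 100 mm. Origin: underside, at mid length; its x axis points along the fork to the tines, z up. The handle is 13 mm wide, from x = -87 to +17 mm; the four-tined head is 26 mm wide, from x = +17 to +87 mm.
- dish: Shallow round teal ceramic dish, loose, 200 mm across the rim, 26 mm high, standing on the board. Origin: centre of its underside.
- bowl: Bystander: upturned steel bowl, 124 mm across, 60 mm high. Origin: centre of its underside.
- tin: Bystander: squat aluminium tin, 80 mm across, 50 mm high. Origin: centre of its underside.
- mug: Bystander: white mug, 76 mm across, 90 mm high, handle on its +y side. Origin: centre of its underside.
- tumbler: Bystander: glass tumbler, 68 mm across, 100 mm high. Origin: centre of its underside.
- soap: Bystander: soap bottle, 60 mm across, 140 mm high. Origin: centre of its underside.
- brush: Bystander: washing-up brush lying on the board along its x axis. Origin: at its underside.
- spoon: Bystander: wooden spoon lying on the board along its x axis. Origin: at its underside.

How it is judged:
By the outcome, as a careful person would: the job done as asked, in the order asked, and still so for the second after the job is handed in, with the robot touching nothing.
It also fails if it takes over 54 s, if anything falls off the work surface, if the arm or the gripper's body presses on something with over 40 N, if the wrist force passes 120 N, or if a joint passes its speed limit or range.

### The arm

A 7-joint arm with a two-finger parallel gripper is mounted at the origin on the work surface. World frame = base frame: x ahead of the robot, y to its left, z up, the work surface at z = 0. Lengths are in m, angles in rad, forces in N, time in s.
With the tool pointing down it reaches from about 0.425 to 1.025 m from the base axis. Payload 3.6 kg.
Tool frame: the origin (TCP) lies midway between the tips of the shut fingers; the grasp point (between the pads) lies manip.tcp_to_grasp behind it (manip.tcp_to_grasp is the distance from the TCP to the grasp point, in m); z points along the fingers, y is the line along which they close (so a half turn about z gives the same grasp; the last joint's range is limited). The gripper opens to 85 mm and grips with 20 to 120 N. Pads are 22 mm wide; open, the fingers measure 114 mm over their backs; the gripper's body (76 mm by 85 mm) begins 54 mm behind the grasp point. The pads swing forward as they close: fully open they stand 13 mm farther back than shut.
Start: joints at [1.248, 0.591, 0.048, 1.609, -0.033, 0.943, -0.034], TCP at [0.165, -0.706, 0.205] pointing down, gripper open.
Joint ranges: [-2.69, 2.69], [-0.47, 2.24], [-1.27, 1.36], [0.19, 2.51], [-1.53, 4.68], [0.08, 2.07], [-3.09, 3.09]. Speed limits (rad/s): [2.57, 2.57, 3.14, 3.14, 3.14, 3.14, 3.14].

### API

Orientations are given as a rotation vector (axis times angle).
In Python, from workcell import readout, optics, manip, models gives the robot as it stands.
- The arm moves only by the tool play_rows, never from a script. Its argument "deltas" is a list of rows, each a list of 5 numbers: the shift along the world's x, y, z in m, then the turn about the world's z in rad, then the closure, from -1 (fully open) to 1 (shut). In form: [[dx, dy, dz, roll, grip], ...]. A call has 1 to 12 rows; each row is the pose to reach, as a shift and turn from the pose commanded when the call began; what a row does not reach only later rows make up. A row lasts 1/10 s, in which the tool goes at most 50 mm and 8.59 degrees, less where a joint would pass 70% of its speed; a pose out of reach is approached as far as the arm can. A call with a gripper value outside its range is refused whole. The fingers move at their own pace and stop on an object; "newtons" is the grip in N (left out, the last holds). Time passes only in rows, so rows that repeat a pose let the fingers close. It gives the time, the measured TCP pose, the force, the opening and the grip force at its end, in the units of the state.
- readout.state(): the state, without advancing time (a new reading comes with each control period).
- optics.camera(name): name is "scene" or "top" or "wrist"; returns a dict with "frame" (400x640x3 uint8, blue, green, red), "vfov" (degrees; the focal length in pixels is half the picture's height over the tangent of half this angle, whatever the lens; pixels are square), "cx", "cy" (the principal point, pixels), "dist" ([k1, k2, p1, p2, k3] as OpenCV has them; the pictures are not rectified), "origin" and "attitude" of the camera in the world; the wrist camera has in their place "T_tool_cam" (4x4, takes a point from camera to tool coordinates, whose origin is the TCP and whose axes are the flange's). Camera axes: x right, y down, z forward; pixel columns grow to the right and rows downward; lengths in m; the calibration is good to about 2 mm. A picture is of the moment at which its call begins: read the wrist's pose just before it. There is no depth.
- manip.finish_job(): hands the job in; it is judged then, once.
Trained networks look in a picture, given as the dict that the camera call returned (one of the last four; its "shot" number tells which), for a name from the list of things; names that differ only in an ending like _2 or _b are one class to them, and where a whole thing is asked for, a point or a joint stands for the part that bears it (a point fixed in the world has none). Each returns a list of dicts, best first, with "p" (0 to 1); they miss things now and then, are a little off and sometimes report something else, mostly with a low value. They report only what shows in the picture. A call takes as long as a camera call.
- models.spot_in(picture, name): "location" ([row, column] in pixels, amid what is visible of it).
The state is a dict: "t": time; "joint_pos": joint angles; "dq": joint speeds; "joint_efforts": joint torques, N m; "position": TCP position; "ee_rot": TCP orientation; "force": force on the tool from outside, world axes, zero at the start; "wrist_torque": the same for the moment, N m; "width": finger opening in m; "grip_force": force on a finger pad.
Only numpy, scipy, OpenCV 4.12 (cv2) and the standard library are available. Lean on these libraries where they do the work, as an engineer would, in place of code of your own. Each camera call takes 0.05 s, during which the arm holds its last target. There are 200 camera calls.

## Working session

There is one attempt and no reset: what is moved stays moved. The work goes in short steps, Python scripts to look and compute and a tool call to move; the robot and the scene stay as the last step left them, time stands still between calls to the robot, and variables do not carry over. Pictures are saved under pics/ and viewed, at most 10 in all, crops included, and the job is handed in when it is done.

Besides the shell and the picture viewer there is one more tool, called after "Emit:" as name([rows], argument=value, ...), one row to a line, values as JSON. play_rows: Moves the arm, as the interface text tells. Its arguments: {"type":"object","properties":{"deltas":{"type":"array"},"newtons":{"type":"number"}},"required":["deltas"]}

```bash
mkdir -p pics; cat > h.py <<'E'
import numpy as np, cv2
from scipy.spatial.transform import Rotation as R
from workcell import readout, optics, manip, models
def cam(name):
    s=readout.state(); c=optics.camera(name)
    f=200/np.tan(np.radians(c['vfov'])/2)
    c['K']=np.array([[f,0,c['cx']],[0,f,c['cy']],[0,0,1]]); c['D']=np.array(c['dist'],float)
    if name=='wrist':
        T=np.eye(4);T[:3,:3]=R.from_rotvec(s['ee_rot']).as_matrix();T[:3,3]=s['position'];T=T@np.array(c['T_tool_cam'])
        c['Rm'],c['o']=T[:3,:3],T[:3,3]
    else:
        a=np.array(c['attitude'],float)
        c['Rm']=a if a.shape==(3,3) else (R.from_rotvec(a).as_matrix() if a.size==3 else R.from_quat(a).as_matrix()); c['o']=np.array(c['origin'])
    return c
def onz(c,u,v,z):
    p=cv2.undistortPoints(np.array([[[u,v]]],float),c['K'],c['D'])[0,0]
    d=c['Rm']@[p[0],p[1],1]; return c['o']+d*(z-c['o'][2])/d[2]
def proj(c,P):
    q=(np.array(P,float).reshape(-1,3)-c['o'])@c['Rm']
    return cv2.projectPoints(q,np.zeros(3),np.zeros(3),c['K'],c['D'])[0][:,0]
E
python3 - <<'E'
from h import *
print(readout.state(), manip.tcp_to_grasp)
for n in('top','scene'):
    c=cam(n); cv2.imwrite(f'pics/{n}0.png',c['frame']); print(n,c['attitude'],c['o'],c['vfov'],c['Rm'][:,2])
    for k,z in dict(canister=.1,fork=.106,dish=.02,lid=.18,lid_edge=.27,bowl=.06,tin=.05,mug=.09,tumbler=.1,soap=.14,brush=.02,spoon=.01).items():
        for r in models.spot_in(c,k)[:2]:
            v,u=r['location']; print(k,round(r['p'],2),int(u),int(v),onz(c,u,v,z).round(3))
E
```

```text
{'t': 0.0, 'joint_pos': array([ 1.24751585,  0.59214581,  0.04829133,  1.60982352, -0.03330991,
        0.94269245, -0.03370907]), 'dq': array([ 2.00202278e-03,  7.69164854e-04, -2.12574478e-05,  1.01068157e-03,
       -5.92138754e-04, -2.53608416e-03,  5.67872819e-04]), 'joint_efforts': array([-1.15886207e-03, -5.48688340e+01,  1.54637039e+00, -1.98121297e+01,
        9.45122185e-03,  8.64953821e-03,  2.37547795e-06]), 'position': array([ 0.1649387 , -0.70508063,  0.20422109]), 'ee_rot': array([-3.11864974e+00, -3.60002109e-01,  5.88188804e-04]), 'force': array([ 0.47871651,  0.18027284, -0.87073707]), 'wrist_torque': array([-0.04911471,  0.00443283,  0.04326755]), 'grip_force': 0.0, 'width': 0.08535964138614073} 0.0187
top [-2.1978567   2.14350471 -0.0963284 ] [0.44345228 0.02615659 1.17811592] 47.21862041337314 [ 0.09366087  0.00635491 -0.99558388]
canister 0.83 290 240 [0.432 0.099 0.1  ]
canister 0.32 475 152 [ 0.653 -0.335  0.1  ]
fork 0.87 277 212 [0.497 0.13  0.106]
dish 0.83 450 223 [ 0.485 -0.299  0.02 ]
dish 0.25 283 268 [0.362 0.118 0.02 ]
lid 0.72 282 264 [0.38  0.109 0.
[... 471 characters left out ...]
.26888187] 48.05614637925692 [-0.32512315  0.38132217 -0.86538335]
canister 0.69 308 161 [0.43  0.097 0.1  ]
canister 0.26 423 150 [0.687 0.37  0.1  ]
fork 0.74 329 165 [0.496 0.125 0.106]
dish 0.67 233 273 [ 0.483 -0.306  0.02 ]
lid 0.92 292 134 [0.365 0.101 0.18 ]
lid_edge 0.88 295 133 [0.42 0.06 0.27]
bowl 0.59 366 257 [ 0.761 -0.03   0.06 ]
bowl 0.2 424 151 [0.683 0.395 0.06 ]
tin 0.68 402 203 [0.737 0.191 0.05 ]
mug 0.8 193 230 [ 0.327 -0.3    0.09 ]
mug 0.15 275 332 [ 0.711 -0.36   0.09 ]
tumbler 0.82 323 112 [0.34  0.283 0.1  ]
tumbler 0.37 400 207 [0.748 0.149 0.1  ]
soap 0.69 423 151 [0.699 0.332 0.14 ]
brush 0.65 377 135 [0.51  0.378 0.02 ]
spoon 0.86 265 329 [ 0.667 -0.363  0.01 ]
```

View pics/top0.png

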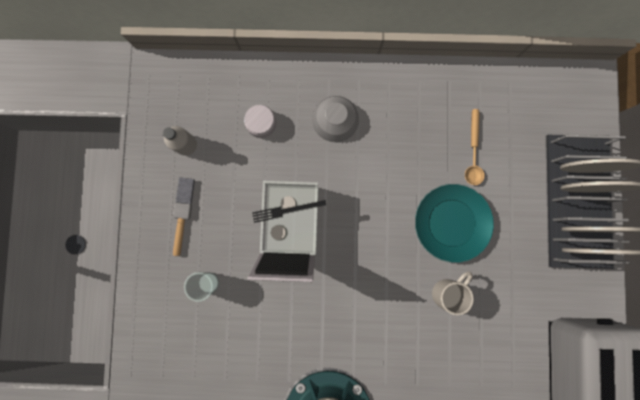

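View pics/scene0.png

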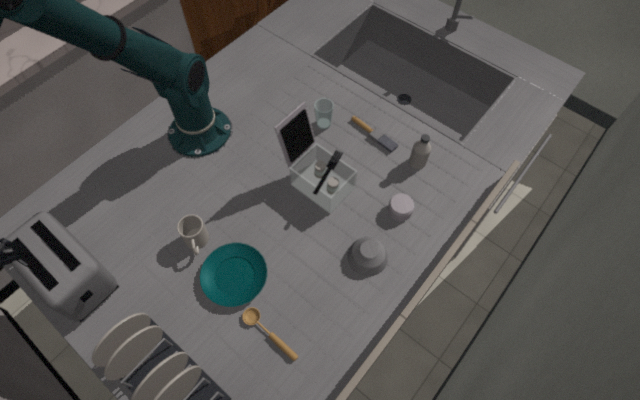

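Top view: the canister rim spans about (262,182)–(317,253). The fork's tines are at (253,216) and its handle end at (325,203). The lid stands on the robot side at about row 265–280, and the dish is at (454,223). I'll zoom in to measure.

```bash
python3 - <<'E'
import cv2,numpy as np
a=cv2.imread('pics/top0.png')[170:290,240:340]; b=cv2.imread('pics/scene0.png')[95:215,265:365]
o=np.hstack([cv2.resize(i,None,fx=4,fy=4,interpolation=cv2.INTER_CUBIC) for i in(a,b)])
o=cv2.convertScaleAbs(o,alpha=1.4); cv2.imwrite('pics/z.png',o)
E
```

```text
(no output)
```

View pics/z.png

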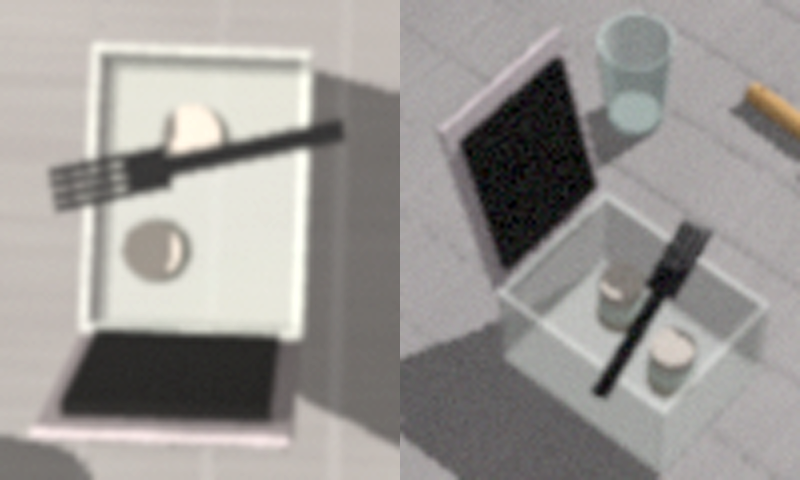

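The crop shows the rim corners, the lid's free edge and the fork ends clearly. I'll fit the poses to them.

```bash
python3 - <<'E'
from h import *
from scipy.optimize import least_squares
ct,cs=cam('top'),cam('scene')
T=lambda p:np.array(p)/4+[240-.375,170-.375]
S=lambda p:(np.array(p)-[400,0])/4+[265-.375,95-.375]
# canister corner local: +x toward robot. far-left(+y world)
loc=np.array([[-85,-65,100],[-85,65,100],[85,65,100],[85,-65,100]])/1e3
ot=T([[93,43],[313,50],[301,338],[78,330]]); os_=S([[768,303],[663,410],[500,292],[604,190]])
le=np.array([[-170,-65],[-170,65]])/1e3   # lid corners, top image at z=6mm
olt=T([[28,434],[292,446]]); ols=S([[559,28],[438,128]])
def f(p):
    x,y,a,q,dx,dy=p; M=R.from_euler('z',np.pi+a).as_matrix()
    P=loc@M.T+[x,y,0]
    L=[]
    for u,v in le:
        w=.003  # mid thickness
        L.append([.085+u*np.cos(q)+w*np.sin(q), v, .1-u*np.sin(q)+w*np.cos(q)])
    L=np.array(L)@M.T+[x,y,0]
    return np.r_[(proj(ct,P)-ot).ravel(),(proj(cs,P)-os_-[dx,dy]).ravel(),(proj(ct,L)-olt).ravel(),(proj(cs,L)-ols-[dx,dy]).ravel()]
r=least_squares(f,[.43,.1,0,1.75,0,0]); print(r.x.round(4)); print(r.fun.round(1))
x,y,a,q=r.x[:4]; M=R.from_euler('z',np.pi+a).as_matrix()
W=lambda l:(M@np.array(l)+[x,y,0]).round(3)
print('hinge',W([.085,0,.1]),'edge',W([.085-.17*np.cos(q),0,.1+.17*np.sin(q)]))
ft=T([[343,128],[52,187]]);fs=S([[600,392],[698,228]])
for c,p in((ct,ft),(cs,fs)):
    A,B=[onz(c,*k,.104) for k in p]; print('fork',A.round(3),B.round(3),((A+B)/2).round(3),np.arctan2(*(B-A)[1::-1]),np.linalg.norm(B-A))
E
```

```text
[ 0.4868  0.1046 -0.0132  1.8219  0.3458  0.3919]
[-0.  -0.2 -0.3  0.1 -0.1  0.3  0.1  0.2  0.6  0.3  0.1  0.9 -0.8 -0.2
  0.3 -0.1  0.2  0.  -0.  -0.4 -0.1 -1.  -0.1  0.1]
hinge [0.402 0.106 0.1  ] edge [0.36  0.106 0.265]
fork [0.525 0.019 0.104] [0.486 0.189 0.104] [0.506 0.104 0.104] 1.796290673411333 0.17438143222561933
fork [0.522 0.021 0.104] [0.484 0.187 0.104] [0.503 0.104 0.104] 1.7957724516638014 0.1705517556630957
```

Emit:
play_rows([
  [0.04,0.03,0.02,0.14,-0.5],
  [0.08,0.06,0.02,0.28,0],
  [0.12,0.09,0.02,0.42,0.15],
  [0.16,0.12,0.02,0.56,0.15],
  [0.2,0.15,0.02,0.7,0.15],
  [0.24,0.19,0.02,0.84,0.15],
  [0.28,0.23,0.02,0.97,0.15],
  [0.31,0.27,0.02,1.1,0.15],
  [0.33,0.31,0.02,1.22,0.15],
  [0.34,0.36,0.02,1.34,0.15],
  [0.34,0.41,0.02,1.46,0.15],
  [0.34,0.46,0.02,1.57,0.15],
], newtons=40)

```text
t: 2.6
position: [0.5059, -0.2551, 0.2257]
ee_rot: [1.946, 2.465, 0.001]
force: [-0.2, 0.0, -0.3]
width: 0.0363
grip_force: 0.0
```

Emit:
play_rows([
  [0,0.05,0,0,0.15],
  [0,0.1,0,0,0.15],
  [0,0.15,0,0,0.15],
  [0,0.2,0,0,0.15],
  [0,0.25,0,0,0.15],
  [0,0.3,0,0,0.15],
  [0,0.34,0,0,0.15],
  [0,0.35,0,0,0.15],
  [0,0.35,0,0,0.15],
])

```text
t: 3.5
position: [0.5051, 0.0949, 0.2258]
ee_rot: [1.948, 2.465, 0.001]
force: [0.4, -0.6, -0.3]
width: 0.0361
grip_force: 0.0
```

```bash
python3 - <<'E'
from h import *
s=readout.state(); c=cam('wrist'); cv2.imwrite('pics/w1.png',c['frame'])
print(s['position'],R.from_rotvec(s['ee_rot']).as_matrix()[:,1],c['o'])
g=s['position']; print('proj fork mid',proj(c,[[.505,.104,.106],[.524,.02,.106],[.485,.188,.106],[g[0],g[1],.106]]))
E
```

```text
[0.50506956 0.09493221 0.22576521] [9.72910962e-01 2.31178515e-01 8.68524323e-04] [0.48685791 0.17301824 0.39425219]
proj fork mid [[318.22494804 172.53736175]
 [317.1466998  257.60393022]
 [318.32523657  71.09289686]
 [315.98086875 181.99116737]]
```

View pics/w1.png

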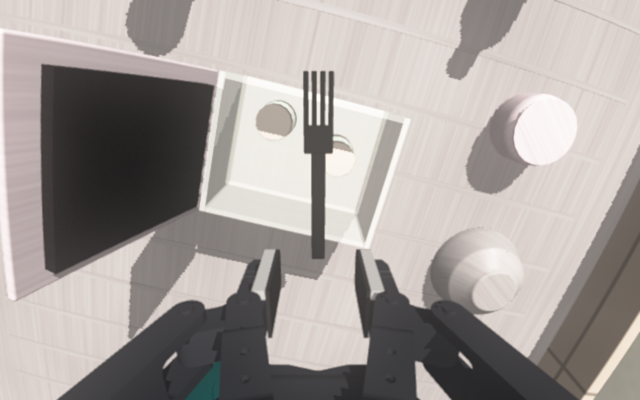

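The wrist view matches the fit: the fork runs from (318,257) to (318,71) and sits centred between the fingers.

Emit:
play_rows([
  [0,0.008,-0.04,0,0.15],
  [0,0.008,-0.08,0,0.15],
  [0,0.008,-0.11,0,0.15],
  [0,0.008,-0.13,0,0.15],
  [0,0.008,-0.141,0,0.15],
  [0,0.008,-0.141,0,0.15],
  [0,0.008,-0.141,0,0.6],
  [0,0.008,-0.141,0,1],
  [0,0.008,-0.141,0,1],
  [0,0.008,-0.141,0,1],
  [0,0.008,-0.141,0,1],
  [0,0.008,-0.141,0,1],
], newtons=40)

```text
t: 4.75
position: [0.5051, 0.1009, 0.0846]
ee_rot: [1.953, 2.461, 0.0]
force: [1.0, 0.2, 0.1]
width: 0.0003
grip_force: 0.0
```

Emit:
play_rows([
  [0,0,0.01,0,1],
  [0,0,0.03,0,1],
  [0,0,0.06,0,1],
  [0,0,0.09,0,1],
  [0,-0.02,0.11,0,1],
  [0,-0.06,0.11,0,1],
  [0,-0.1,0.11,0,1],
  [0,-0.14,0.11,0,1],
  [0,-0.18,0.11,0,1],
  [0,-0.22,0.11,0,1],
  [0,-0.26,0.11,0,1],
  [0,-0.28,0.11,0,1],
])

```text
t: 5.95
position: [0.5043, -0.1837, 0.1949]
ee_rot: [1.959, 2.455, -0.002]
force: [0.6, 0.5, -0.0]
width: -0.0001
grip_force: 0.0
```

```bash
python3 - <<'E'
from h import *
c=cam('wrist'); cv2.imwrite('pics/w2.png',c['frame'])
ct=cam('top'); f=ct['frame']; h=cv2.cvtColor(f,cv2.COLOR_BGR2HSV)
m=((h[...,0]>80)&(h[...,0]<100)&(h[...,1]>130)).astype(np.uint8); m[:,:400]=0;m[:,510:]=0;m[300:]=0
ys,xs=np.nonzero(m); print(len(xs),xs.min(),xs.max(),ys.min(),ys.max())
print(onz(ct,xs.min(),(ys.min()+ys.max())/2,.026),onz(ct,xs.max(),(ys.min()+ys.max())/2,.026),onz(ct,455,ys.min(),.026),onz(ct,455,ys.max(),.026))
cv2.imwrite('pics/t2.png',f); print(readout.state()['width'])
E
```

```text
845 417 460 214 261
[ 0.44661627 -0.21329435  0.026     ] [ 0.44927311 -0.32107548  0.026     ] [ 0.50789302 -0.30865611  0.026     ] [ 0.39057986 -0.30843997  0.026     ]
-0.00015805165605849454
```

View pics/w2.png

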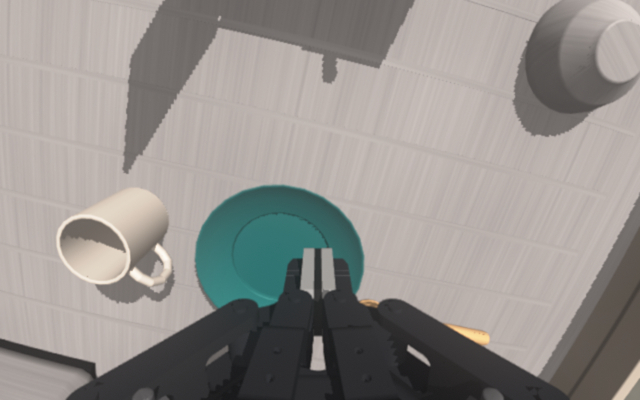

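The gripper closed on nothing. I'll find out where the fork is now.

```bash
python3 - <<'E'
import cv2,numpy as np
a=cv2.imread('pics/t2.png')[170:290,240:340]
from h import *
c=cam('scene'); b=c['frame'][95:215,265:365]
o=np.hstack([cv2.resize(i,None,fx=4,fy=4,interpolation=cv2.INTER_CUBIC) for i in(a,b)])
cv2.imwrite('pics/z2.png',cv2.convertScaleAbs(o,alpha=1.4))
E
```

```text
(no output)
```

View pics/z2.png

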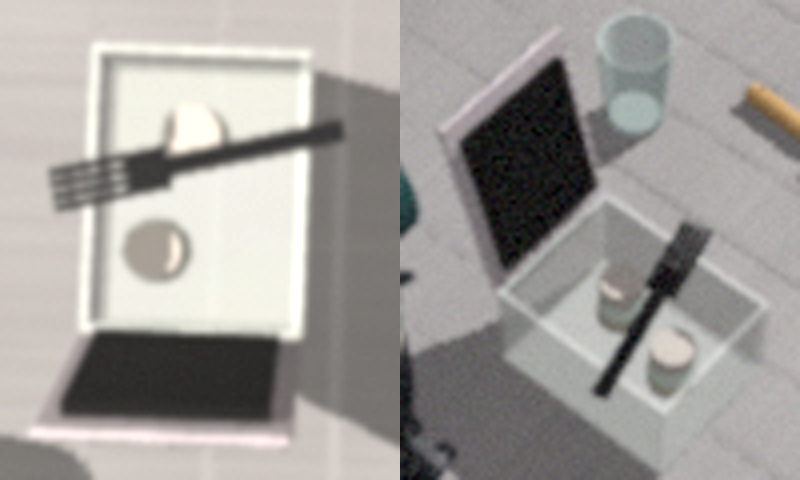

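```bash
python3 - <<'E'
from h import *
s=readout.state(); c=cam('wrist'); print(np.array(c['T_tool_cam']).round(4).tolist(),c['vfov'],s['position'],s['joint_pos'].round(3))
M=R.from_rotvec(s['ee_rot']).as_matrix()
for k in(-.04,-.03,-.02,-.01,0,.01,.02): print(k,proj(c,s['position']+M@[0,0,k]).round(0))
ct,cs=cam('top'),cam('scene')
for n,q in(('t',ct),('s',cs)):
  for k in(-.03,-.02,-.01,0): print(n,k,proj(q,s['position']+M@[0,0,k]).round(0))
u=[cv2.resize(ct['frame'][170:290,380:480],None,fx=4,fy=4,interpolation=cv2.INTER_CUBIC)]
p=proj(cs,s['position'])[0].astype(int)-[50,60]; p=np.clip(p,0,[540,280]); print(p)
u.append(cv2.resize(cs['frame'][p[1]:p[1]+120,p[0]:p[0]+100],None,fx=4,fy=4,interpolation=cv2.INTER_CUBIC))
cv2.imwrite('pics/z3.png',cv2.convertScaleAbs(np.hstack(u),alpha=2))
E
```

```text
[[0.0007, -0.9483, -0.3174, 0.0803], [1.0, -0.0001, 0.0025, 0.0005], [-0.0024, -0.3174, 0.9483, -0.1685], [0.0, 0.0, 0.0, 1.0]] 62.66855244553301 [ 0.50475566 -0.18049839  0.19475479] [ 0.622  0.403 -0.474  2.029  0.261  0.767  0.217]
-0.04 [[316. 277.]]
-0.03 [[316. 266.]]
-0.02 [[316. 256.]]
-0.01 [[316. 247.]]
0 [[316. 239.]]
0.01 [[316. 232.]]
0.02 [[316. 225.]]
t -0.03 [[421. 209.]]
t -0.02 [[420. 210.]]
t -0.01 [[419. 210.]]
t 0 [[418. 210.]]
s -0.03 [[260. 216.]]
s -0.02 [[260. 218.]]
s -0.01 [[261. 220.]]
s 0 [[261. 221.]]
[211 161]
```

View pics/z3.png

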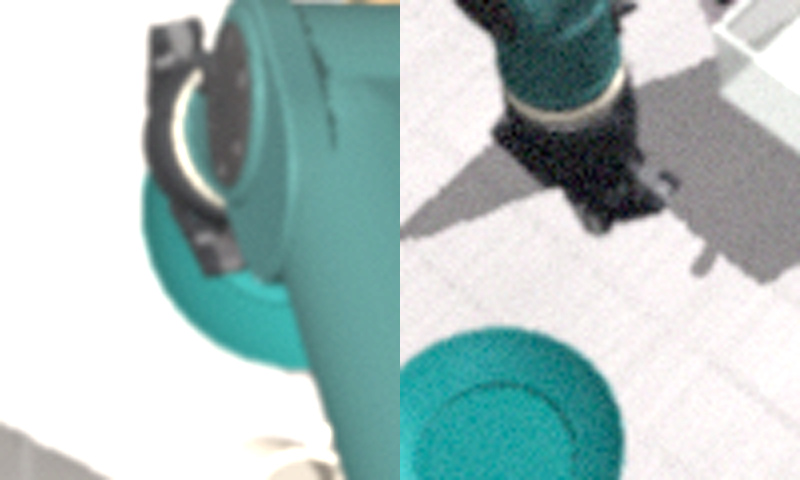

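Emit:
play_rows([
  [0,0.03,-0.03,0,1],
  [0,0.06,-0.07,0,1],
  [0,0.08,-0.1,0,1],
  [0,0.08,-0.13,0,1],
  [0,0.08,-0.15,0,1],
  [0,0.08,-0.153,0,1],
  [0,0.08,-0.156,0,1],
  [0,0.08,-0.156,0,1],
])

```text
t: 7.05
position: [0.5058, -0.0986, 0.0391]
ee_rot: [1.951, 2.461, 0.002]
force: [1.0, -0.1, -0.1]
width: -0.0001
grip_force: 0.0
```

```bash
python3 - <<'E'
from h import *
s=readout.state(); print(s['position'],s['force'])
cs=cam('scene'); M=R.from_rotvec(s['ee_rot']).as_matrix()
p=proj(cs,s['position'])[0]; print(p)
o=(p-[50,40]).astype(int); im=cv2.resize(cs['frame'][o[1]:o[1]+80,o[0]:o[0]+100],None,fx=6,fy=6,interpolation=cv2.INTER_CUBIC)
w=cam('wrist')
for k in(-.03,-.02,-.01,0):
    q=(proj(cs,s['position']+M@[0,0,k])[0]-o+.5)*6; cv2.circle(im,tuple(int(v) for v in q),3,(0,0,255),-1)
    print(k,[proj(w,s['position']+M@[x,0,k])[0].round() for x in(-.011,0,.011)])
cv2.imwrite('pics/z4.png',cv2.convertScaleAbs(im,alpha=2))
cv2.imwrite('pics/w4.png',w['frame'])
E
```

```text
[ 0.50578231 -0.0985647   0.03913434] [ 1.02246263 -0.06744463 -0.06081761]
[285.46911377 226.36471288]
-0.03 [array([316., 285.]), array([316., 265.]), array([315., 244.])]
-0.02 [array([316., 274.]), array([316., 255.]), array([316., 235.])]
-0.01 [array([316., 264.]), array([316., 246.]), array([316., 227.])]
0 [array([316., 256.]), array([316., 238.]), array([316., 220.])]
```

View pics/z4.png

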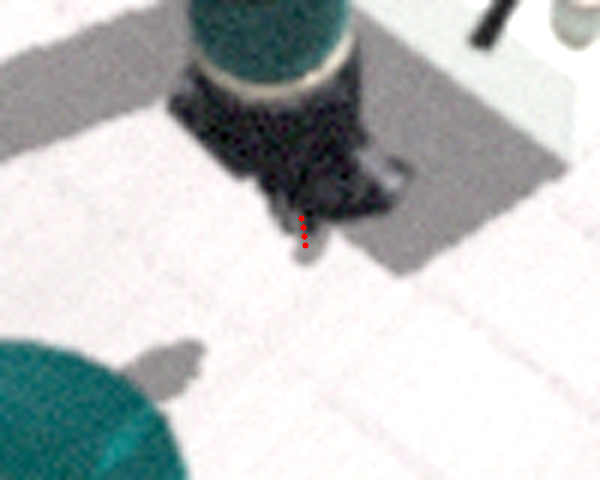

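The wrist and scene pictures suggest the real tips end about 20–30 mm short of the reported TCP. I'll check by touching the board gently.

Emit:
play_rows([
  [0,0,-0.015,0,1],
  [0,0,-0.03,0,1],
  [0,0,-0.036,0,1],
  [0,0,-0.038,0,1],
  [0,0,-0.04,0,1],
  [0,0,-0.04,0,1],
])

```text
t: 7.75
position: [0.5054, -0.0992, -0.0012]
ee_rot: [1.953, 2.46, 0.001]
force: [0.2, -0.5, -0.1]
width: -0.0002
grip_force: 0.0
```

Emit:
play_rows([
  [0,0,-0.004,0,1],
  [0,0,-0.008,0,1],
  [0,0,-0.011,0,1],
  [0,0,-0.011,0,1],
])

```text
t: 8.15
position: [0.5047, -0.0991, -0.0131]
ee_rot: [-1.953, -2.46, 0.001]
force: [-0.1, 0.8, 0.2]
width: 0.0001
grip_force: 0.0
```

Emit:
play_rows([
  [0,0,-0.002,0,1],
  [0,0,-0.004,0,1],
  [0,0,-0.005,0,1],
  [0,0,-0.005,0,1],
])

```text
t: 8.55
position: [0.5049, -0.0991, -0.0177]
ee_rot: [-1.953, -2.461, 0.0]
force: [-0.0, 0.4, -0.4]
width: 0.0001
grip_force: 0.0
```

Emit:
play_rows([
  [0,0,-0.002,0,1],
  [0,0,-0.004,0,1],
  [0,0,-0.004,0,1],
])

```text
t: 8.85
position: [0.5049, -0.0992, -0.0218]
ee_rot: [-1.953, -2.461, 0.0]
force: [0.2, 0.5, -0.5]
width: 0.0002
grip_force: 0.0
```

Emit:
play_rows([
  [0,0,-0.002,0,1],
  [0,0,-0.003,0,1],
  [0,0,-0.003,0,1],
])

```text
t: 9.15
position: [0.5049, -0.0991, -0.0248]
ee_rot: [-1.953, -2.461, 0.0]
force: [0.8, 0.1, -0.7]
width: -0.0001
grip_force: 0.0
```

Emit:
play_rows([
  [0,0,-0.002,0,1],
  [0,0,-0.003,0,1],
  [0,0,-0.003,0,1],
])

```text
t: 9.45
position: [0.5052, -0.0992, -0.0259]
ee_rot: [1.952, 2.46, -0.001]
force: [-2.5, 0.2, 18.3]
width: -0.0
grip_force: 9.2
```

The touch shows the reported TCP reads 25.5 mm too deep, since contact came at z = −0.0255. I'll redo the grasp with that correction.

Emit:
play_rows([
  [0,0,0.05,0,1],
  [0,0,0.1,0,0.6],
  [0,0.02,0.15,0,0.15],
  [0,0.06,0.178,0,0.15],
  [0,0.11,0.178,0,0.15],
  [0,0.16,0.178,0,0.15],
  [0,0.19,0.178,0,0.15],
  [0,0.203,0.178,0,0.15],
  [0,0.203,0.15,0,0.15],
  [0,0.203,0.12,0,0.15],
  [0,0.203,0.1,0,0.15],
  [0,0.203,0.087,0,0.15],
])

```text
t: 10.65
position: [0.504, 0.102, 0.0577]
ee_rot: [-1.954, -2.459, 0.005]
force: [0.6, -0.8, -0.3]
width: 0.0363
grip_force: 0.0
```

Emit:
play_rows([
  [0,0,0,0,0.15],
  [0,0,0,0,0.5],
  [0,0,0,0,1],
  [0,0,0,0,1],
  [0,0,0,0,1],
  [0,0,0,0,1],
], newtons=40)

```text
t: 11.25
position: [0.5057, 0.1039, 0.0602]
ee_rot: [1.952, 2.46, 0.002]
force: [-0.7, -0.5, 4.1]
width: 0.012
grip_force: 39.5
```

Emit:
play_rows([
  [0,0,0.02,0,1],
  [0,0,0.05,0,1],
  [0,-0.02,0.07,0,1],
  [0,-0.06,0.07,0,1],
  [0,-0.1,0.07,0,1],
  [0,-0.14,0.07,0,1],
  [0,-0.18,0.07,0,1],
  [0,-0.22,0.07,0,1],
  [-0.01,-0.26,0.07,0,1],
  [-0.02,-0.3,0.07,0,1],
  [-0.02,-0.34,0.07,0,1],
  [-0.02,-0.37,0.06,0,1],
])

```text
t: 12.45
position: [0.485, -0.2697, 0.1203]
ee_rot: [1.955, 2.456, -0.001]
force: [1.7, 0.8, 0.1]
width: 0.0118
grip_force: 39.1
```

Emit:
play_rows([
  [0,-0.02,-0.02,0,1],
  [0,-0.03,-0.05,0,1],
  [0,-0.034,-0.075,0,1],
  [0,-0.034,-0.095,0,1],
  [0,-0.034,-0.11,0,1],
  [0,-0.034,-0.118,0,1],
  [0,-0.034,-0.122,0,1],
  [0,-0.034,-0.122,0,1],
])

```text
t: 13.25
position: [0.4853, -0.3, -0.0025]
ee_rot: [1.952, 2.461, 0.0]
force: [-0.6, -1.2, 0.5]
width: 0.0119
grip_force: 39.1
```

```bash
python3 - <<'E'
from h import *
c=cam('wrist'); a=c['frame']; b=cam('top')['frame'][150:310,380:540]
o=np.hstack([cv2.resize(a,(512,320)),cv2.resize(b,(288,288),interpolation=cv2.INTER_CUBIC)[:,:].repeat(1,0) if 0 else cv2.resize(b,(288,320))]); cv2.imwrite('pics/d5.png',o)
E
```

```text
(no output)
```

View pics/d5.png

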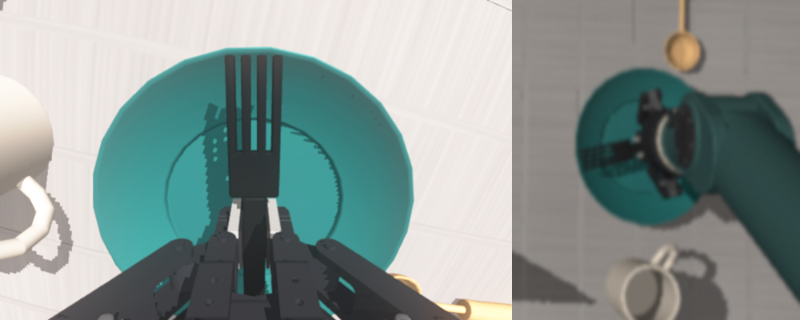

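The fork is held at (255,170) in the wrist view, over the dish. I'll shift it 5 mm and lower it.

Emit:
play_rows([
  [0.001,-0.005,0,0,1],
  [0.001,-0.005,-0.004,0,1],
  [0.001,-0.005,-0.007,0,1],
  [0.001,-0.005,-0.009,0,1],
  [0.001,-0.005,-0.009,0,1],
])

```text
t: 13.85
position: [0.4857, -0.3049, -0.012]
ee_rot: [-1.952, -2.46, 0.0]
force: [-0.4, -0.1, -0.3]
width: 0.0121
grip_force: 39.1
```

Emit:
play_rows([
  [0,0,-0.002,0,1],
  [0,0,-0.004,0,1],
  [0,0,-0.004,0,1],
])

```text
t: 14.15
position: [0.4858, -0.305, -0.0159]
ee_rot: [-1.953, -2.46, 0.0]
force: [0.3, 0.1, -0.3]
width: 0.0122
grip_force: 39.1
```

Emit:
play_rows([
  [0,0,-0.001,0,0.6],
  [0,0,-0.001,0,0.4],
  [0,0,-0.001,0,0.3],
  [0,0,0.0,0,0.3],
  [0,0,0.02,0,0.3],
  [0,0,0.05,0,0.3],
  [0,0,0.1,0,0.3],
  [0,0,0.15,0,0.3],
  [0,0.03,0.19,0,0.3],
  [0,0.08,0.22,0,0.3],
  [0,0.13,0.25,0,-0.5],
  [0,0.18,0.27,0,-1],
])

```text
t: 15.35
position: [0.4862, -0.1427, 0.248]
ee_rot: [1.953, 2.458, 0.001]
force: [0.6, 0.9, -0.7]
width: 0.0578
grip_force: 0.0
```

```bash
python3 - <<'E'
from h import *
s=readout.state();print(s['position'],s['joint_pos'].round(3),s['width'])
c=cam('top'); b=c['frame'][150:310,380:540]; cv2.imwrite('pics/d6.png',cv2.resize(b,(480,480)))
E
```

```text
[ 0.4861832  -0.14265189  0.24803585] [ 0.675  0.309 -0.596  2.032  0.228  0.862  0.179] 0.057755763399286696
```

View pics/d6.png

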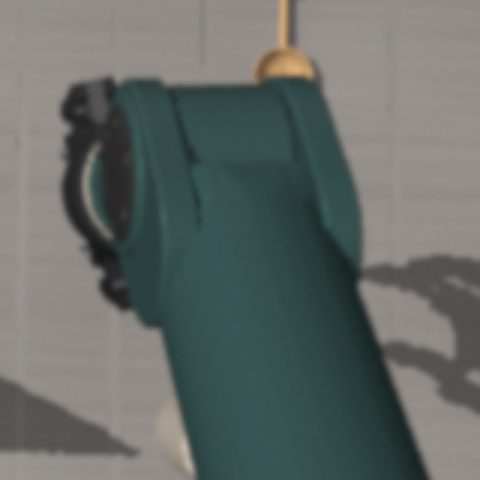

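Emit:
play_rows([
  [0,0.05,0.046,-0.1,-1],
  [0,0.1,0.046,-0.2,-1],
  [0,0.15,0.046,-0.24,-1],
  [0,0.2,0.046,-0.24,-1],
  [0,0.24,0.046,-0.24,-1],
  [-0.03,0.27,0.046,-0.24,-1],
  [-0.06,0.28,0.046,-0.24,-1],
  [-0.08,0.28,0.046,-0.24,-1],
  [-0.095,0.28,0.046,-0.24,-1],
  [-0.1,0.28,0.046,-0.24,-1],
  [-0.1,0.28,0.046,-0.24,-1],
])

```text
t: 16.5
position: [0.3861, 0.1356, 0.2923]
ee_rot: [2.234, 2.207, 0.0]
force: [-0.4, 0.2, 0.5]
width: 0.0853
grip_force: 0.0
```

```bash
python3 - <<'E'
from h import *
s=readout.state();print(s['position'],s['joint_pos'].round(3),s['width'],R.from_rotvec(s['ee_rot']).as_matrix()[:,1:].round(3).tolist())
ct=cam('top'); f=ct['frame']
for k in('fork','dish','lid','lid_edge'):
    for r in models.spot_in(ct,k)[:2]:
        v,u=r['location']; print(k,round(r['p'],2),int(u),int(v),onz(ct,u,v,.02).round(3))
d=(f[175:275,405:505].max(2)<50).astype(np.uint8); n,l,st,cen=cv2.connectedComponentsWithStats(d)
for i in range(1,n):
    if st[i,4]>20: print(st[i],cen[i])
print(onz(ct,416,223,.026),onz(ct,494,223,.026))
E
```

```text
[0.38609516 0.13563818 0.29229571] [ 0.233  0.112 -0.734  2.151  0.097  0.908 -0.57 ] 0.08527749945318035 [[1.0, 0.001], [-0.012, -0.001], [0.001, -1.0]]
fork 0.83 448 222 [ 0.487 -0.294  0.02 ]
dish 0.76 452 218 [ 0.497 -0.304  0.02 ]
lid 0.91 291 266 [0.366 0.1   0.02 ]
lid_edge 0.97 294 265 [0.369 0.092 0.02 ]
lid_edge 0.51 259 122 [0.731 0.195 0.02 ]
[ 14  40  68  20 450] [42.37777778 49.45777778]
[ 0.48283564 -0.21057576  0.026     ] [ 0.48767343 -0.40674822  0.026     ]
```

The fork lies in the dish (dark span at columns 419–487, inside the rim at 416–494). Next I'll straddle the lid's free edge.

Emit:
play_rows([
  [-0.003,0,-0.02,0,-1],
  [-0.003,0,-0.04,0,-1],
  [-0.003,0,-0.055,0,-1],
  [-0.003,0,-0.07,0,-1],
  [-0.003,0,-0.08,0,-1],
  [-0.003,0,-0.087,0,-1],
  [-0.003,0,-0.087,0,-1],
])

```text
t: 17.45
position: [0.3828, 0.1362, 0.2045]
ee_rot: [-2.233, -2.208, 0.002]
force: [0.8, -0.3, 0.5]
width: 0.0857
grip_force: 0.0
```

Emit:
play_rows([
  [0.01,0,0,0,-1],
  [0.02,0,0,0,-1],
  [0.03,0,0,0,-1],
  [0.04,0,0,0,-1],
  [0.055,0,0,0,-1],
  [0.055,0,0,0,-1],
])

```text
t: 18.05
position: [0.4413, 0.1364, 0.2054]
ee_rot: [2.235, 2.207, 0.005]
force: [0.4, 0.3, 0.7]
width: 0.0852
grip_force: 0.0
```

```bash
python3 - <<'E'
from h import *
s=readout.state();print(s['position'],s['force'],s['wrist_torque'],s['width'])
for n in('scene',):
  c=cam(n)
  for k in('lid','lid_edge'):
    for r in models.spot_in(c,k)[:1]: print(n,k,r)
  for q in(1.82,1.6,1.4): print(q,proj(c,[[.402+.17*np.cos(q),.106,.1+.17*np.sin(q)],[.402+.085*np.cos(q),.106,.1+.085*np.sin(q)]]).round(0).tolist())
E
```

```text
[0.44134486 0.13643215 0.20535131] [0.37321146 0.31375647 0.70637401] [-0.00964973  0.02747769  0.01536791] 0.0851676322481086
scene lid {'location': [139.8, 298.7], 'p': 0.93}
scene lid_edge {'location': [137.6, 300.8], 'p': 0.61}
1.82 [[291.0, 114.0], [297.0, 136.0]]
1.6 [[300.0, 119.0], [302.0, 138.0]]
1.4 [[309.0, 126.0], [306.0, 141.0]]
```

The lid moved to about 1.57 rad. I'll keep following the arc.

Emit:
play_rows([
  [0.015,0,0,0,-1],
  [0.03,0,0,0,-1],
  [0.045,0,-0.001,0,-1],
  [0.055,0,-0.002,0,-1],
  [0.067,0,-0.006,0,-1],
  [0.08,0,-0.014,0,-1],
  [0.092,0,-0.023,0,-1],
  [0.104,0,-0.032,0,-1],
  [0.104,0,-0.032,0,-1],
])

```text
t: 19.1
position: [0.5437, 0.1361, 0.1716]
ee_rot: [-2.234, -2.207, -0.0]
force: [0.0, -0.5, -0.6]
width: 0.0856
grip_force: 0.0
```

```bash
python3 - <<'E'
from h import *
s=readout.state();print(s['position'],s['force'],s['wrist_torque'],s['width'])
for n in('scene','top'):
  c=cam(n)
  for k in('lid','lid_edge','canister'):
    for r in models.spot_in(c,k)[:1]: print(n,k,r)
  for q in(1.2,1,.8,.6): print(q,proj(c,[[.402+.17*np.cos(q),.106,.1+.17*np.sin(q)],[.402+.085*np.cos(q),.106,.1+.085*np.sin(q)]]).round(0).tolist())
E
```

```text
[0.54373799 0.13606559 0.1716176 ] [ 0.03409247 -0.49215451 -0.59733273] [0.00268672 0.00816351 0.00950603] 0.08557164166623792
scene lid {'location': [152.7, 316.7], 'p': 0.75}
scene lid_edge {'location': [153.2, 316.8], 'p': 0.56}
scene canister {'location': [175.6, 327.2], 'p': 0.62}
1.2 [[318.0, 134.0], [310.0, 145.0]]
1 [[326.0, 143.0], [314.0, 149.0]]
0.8 [[333.0, 152.0], [317.0, 153.0]]
0.6 [[339.0, 161.0], [320.0, 158.0]]
top lid {'location': [246.8, 261.7], 'p': 0.74}
top lid_edge {'location': [248.2, 262.1], 'p': 0.65}
top canister {'location': [197.6, 309.7], 'p': 0.79}
1.2 [[282.0, 225.0], [285.0, 240.0]]
1 [[283.0, 211.0], [285.0, 233.0]]
0.8 [[284.0, 199.0], [286.0, 227.0]]
0.6 [[286.0, 189.0], [286.0, 223.0]]
```

The lid is at about 0.8 rad. I'll lift clear, close the fingers and push it down from above near the free edge, beyond the knob.

Emit:
play_rows([
  [0,0,0.03,0,-1],
  [0,0,0.07,0,-0.5],
  [0,-0.01,0.1,0,0.5],
  [-0.02,-0.02,0.1,0,1],
  [-0.04,-0.03,0.1,0,1],
  [-0.054,-0.03,0.1,0,1],
  [-0.054,-0.03,0.08,0,1],
  [-0.054,-0.03,0.05,0,1],
  [-0.054,-0.03,0.03,0,1],
])

```text
t: 20.4
position: [0.4872, 0.1065, 0.2021]
ee_rot: [-2.233, -2.21, 0.001]
force: [-0.2, -1.3, 0.3]
width: 0.0001
grip_force: 0.0
```

Emit:
play_rows([
  [0.002,0,-0.01,0,1],
  [0.008,0,-0.02,0,1],
  [0.012,0,-0.03,0,1],
  [0.017,0,-0.04,0,1],
  [0.022,0,-0.05,0,1],
  [0.027,0,-0.06,0,1],
  [0.031,0,-0.07,0,1],
  [0.035,0,-0.08,0,1],
  [0.038,0,-0.085,0,1],
])

```text
t: 21.3
position: [0.5256, 0.1062, 0.1169]
ee_rot: [-2.233, -2.208, 0.002]
force: [-0.9, -0.2, 0.2]
width: 0.0002
grip_force: 0.5
```

Emit:
play_rows([
  [0.003,0,-0.01,0,1],
  [0.006,0,-0.02,0,1],
  [0.009,0,-0.028,0,1],
  [0.01,0,-0.033,0,1],
  [0.01,0,-0.036,0,1],
  [0.01,0,-0.037,0,1],
  [0.01,0,-0.037,0,1],
])

```text
t: 22.0
position: [0.5363, 0.1063, 0.0812]
ee_rot: [2.233, 2.209, 0.001]
force: [-0.6, 0.4, -0.6]
width: 0.0003
grip_force: 0.0
```

Emit:
play_rows([
  [0,0,-0.002,0,1],
  [0,0,-0.003,0,1],
  [0,0,-0.003,0,1],
])

```text
t: 22.3
position: [0.5366, 0.1065, 0.0801]
ee_rot: [2.232, 2.208, 0.001]
force: [-3.2, -0.2, 13.3]
width: -0.0002
grip_force: 6.7
```

Emit:
play_rows([
  [0,0,-0.0015,0,1],
  [0,0,-0.0015,0,1],
])

```text
t: 22.5
position: [0.5367, 0.1064, 0.0799]
ee_rot: [2.231, 2.207, 0.0]
force: [-5.4, -1.3, 23.8]
width: 0.0
grip_force: 12.2
```

Emit:
play_rows([
  [0,0,0.03,0,1],
  [0,0,0.08,0,1],
  [0,0,0.13,0,1],
  [0,-0.05,0.15,0,1],
  [0,-0.1,0.15,0,1],
  [0,-0.15,0.15,0,1],
  [0,-0.2,0.17,0,1],
  [0,-0.2,0.17,0,1],
])

```text
t: 23.3
position: [0.5364, -0.1021, 0.2477]
ee_rot: [2.243, 2.193, -0.003]
force: [0.6, -0.1, 0.1]
width: -0.0002
grip_force: 0.0
```

```bash
python3 - <<'E'
from h import *
print(readout.state()['position'])
for n in('scene','top'):
  c=cam(n); cv2.imwrite(f'pics/{n}9.png',c['frame'])
  print(n,'shut proj',proj(c,[[.487,.105,.106],[.572,.105,.106],[.402,.106,.106]]).round(0).tolist())
  for k,z in dict(lid=.11,lid_edge=.106,fork=.02,dish=.02,bowl=.06,tin=.05,mug=.09,tumbler=.1,soap=.14,brush=.02,spoon=.01).items():
    for r in models.spot_in(c,k)[:1]:
      v,u=r['location']; print(k,round(r['p'],2),int(u),int(v),onz(c,u,v,z).round(3))
E
```

```text
[ 0.53643237 -0.10207238  0.24772324]
scene shut proj [[323.0, 168.0], [345.0, 183.0], [303.0, 154.0]]
lid 0.79 323 167 [0.486 0.106 0.11 ]
lid_edge 0.75 324 172 [0.498 0.096 0.106]
fork 0.61 239 264 [ 0.479 -0.274  0.02 ]
dish 0.58 235 274 [ 0.492 -0.304  0.02 ]
bowl 0.86 368 257 [ 0.764 -0.027  0.06 ]
tin 0.69 401 204 [0.736 0.186 0.05 ]
mug 0.71 193 231 [ 0.33  -0.302  0.09 ]
tumbler 0.83 322 114 [0.343 0.275 0.1  ]
soap 0.61 423 151 [0.697 0.335 0.14 ]
brush 0.86 381 134 [0.516 0.388 0.02 ]
spoon 0.68 261 319 [ 0.637 -0.35   0.01 ]
top shut proj [[288.0, 217.0], [289.0, 181.0], [287.0, 253.0]]
lid 0.69 285 214 [0.492 0.111 0.11 ]
lid_edge 0.76 289 216 [0.488 0.102 0.106]
fork 0.48 479 213 [ 0.51  -0.372  0.02 ]
dish 0.63 479 209 [ 0.52  -0.373  0.02 ]
bowl 0.96 333 117 [0.74  0.004 0.06 ]
tin 0.6 260 121 [0.727 0.186 0.05 ]
tumbler 0.74 202 283 [0.327 0.301 0.1  ]
soap 0.78 179 138 [0.659 0.359 0.14 ]
brush 0.81 181 210 [0.499 0.384 0.02 ]
spoon 0.87 475 155 [ 0.661 -0.366  0.01 ]
```

The lid is flat on the rim, the fork is in the dish and the other things haven't moved. Handing in.

```bash
python3 -c "
from workcell import manip
print(manip.finish_job())"
```

```text
the job is handed in; nothing more can be done
None
```

The fork lies in the round dish, the canister's lid is pressed fully shut, and the other washing-up is where it was; I handed the job in at about 23 s, after a first grasp that missed without touching the fork because the reported fingertip position was about 25 mm off.

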